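# Find the knob that fits the drawing board's paper clamp

### The job

Clamp the paper on the sloping drawing board: one of the three look-alike knobs in the tray has the thread that fits the clamp's stud, so try them on until you find it, and screw it clockwise fully home so that it holds the blue clamp bar down by itself. Set aside those that do not fit, and leave the mug, the cup and the phone where they are.

Things in the scene. Friction and masses are not known exactly. Their poses are not given: they have to be found in the camera images.
- stand: Wooden drawing board, 250 x 280 mm, fixed, sloping 30 degrees up and away from the robot. Its far edge is 148 mm above the desk, the near edge 22, so lift knobs over it. Origin on the desk under the stud foot; z up, x the horizontal direction in which the board rises, y along the clamp bar.
- stud_foot (a point): Foot of the fixed steel stud, on its axis, in the board's face. z = the stud's axis, square to the board (leans 30 degrees towards the robot); x = straight up the slope; y = along the clamp bar. Stud 30 mm tall, core 17 mm across, coarse two-start right-hand thread 31 mm across with level ends and a stop. Centre a knob on it within 2 mm.
- stud_top (a point): Top of the stud, on its axis, 30 mm from stud_foot. A knob goes on straight, its grip bar pointing up and down the slope (within 15 degrees, either way round), until its underside meets the clamp bar. Turned clockwise (seen from its top) by 80 degrees (70 at least, stop near 105) the right one is drawn down about 3 mm and stays. Pressing it down while turning does no harm.
- stud: The stud again; origin and axes as stud_foot. How wrong knobs show: one is too tight and stops with its underside about 19 mm or more from the board's face, in place of 12; the other is too wide, goes on and turns but never catches, so it lifts straight off and the clamp bar springs up. The right knob, once turned, cannot be pulled off; turning it back anticlockwise frees it.
- clamp (a joint): How far the blue clamp bar (40 x 140 x 6 mm, around the stud's foot) is pressed towards the board, in m. 0 = up, its top 12 mm from the board's face; 0.005 = bottom stop. A spring pushes it up with 3.6 N at 0 and 5.1 N at 0.005. It stays at about 0.003 under the right knob fully home.
- tray: Grey tray, 206 x 72 mm, walls 16 mm high, floor 4 mm thick, fixed, with three compartments in a row along its x axis, 67 mm apart, one knob standing in each. Origin under its centre, z up. Which knob stands in which compartment is drawn anew each time and cannot be seen.
- place_1 (a point): Centre, half-way up, of the knob in the first compartment (tray x = -67 mm) as it stands at the start; the point stays with the tray. Axes as the tray; the knob's grip bar lies along x. Knob: round black skirt 45 mm across, 28 mm tall, open below (bore 37 mm, 24 mm deep); on it an orange grip bar 42 long, 14 wide, 26 mm tall. In all 54 mm tall, 55 to 90 g.
- place_2 (a point): The same for the knob in the middle compartment. All three knobs look alike. From this point the underside is 27 mm down, the foot of the grip bar 1 mm up, its top 27 mm up. Fingers straddle the 14 mm bar above the skirt. The thread is hidden inside, below the two ends of the bar.
- place_3 (a point): The same for the knob in the third compartment (tray x = +67 mm).
- mug: Striped ceramic mug of pencils, 82 mm across, 95 mm tall (170 mm with pencils); origin under its centre. To be left alone.
- cup: White plastic cup with a handle, 72 mm across, 65 mm tall; origin under its centre. To be left alone.
- phone: Black phone lying flat, 72 x 145 x 9 mm; origin under its centre. To be left alone.

How it is judged:
By the outcome, as a careful person would: the job done as asked, in the order asked, and still so for the second after the job is handed in, with the robot touching nothing.
It also fails if it takes over 72 s, if anything falls off the work surface, if the arm or the gripper's body presses on something with over 40 N, if the wrist force passes 120 N, or if a joint passes its speed limit or range.

### The arm

A 7-joint arm with a two-finger parallel gripper is mounted at the origin on the work surface. World frame = base frame: x ahead of the robot, y to its left, z up, the work surface at z = 0. Lengths are in m, angles in rad, forces in N, time in s.
With the tool pointing down it reaches from about 0.425 to 0.875 m from the base axis. Payload 4.7 kg.
Tool frame: the origin (TCP) lies between the finger pads; the fingertips stand 14 mm ahead of it and the grasp point (between the pads) lies 5 mm behind it; z points along the fingers, y is the line along which they close (so a half turn about z gives the same grasp; the last joint's range is limited). The gripper opens to 87 mm and grips with 3 to 60 N. Pads are 19 mm wide; open, the fingers measure 117 mm over their backs; the gripper's body (75 mm by 190 mm) begins 51 mm behind the grasp point.
Start: joints at [1.31, 0.321, -0.07, 1.45, 0.023, 1.371, -0.057], TCP at [0.176, -0.626, 0.237] pointing down, gripper open.
Joint ranges: [-2.86, 2.86], [-0.3, 2.09], [-1.38, 1.24], [0.06, 2.45], [-1.56, 4.7], [0.09, 2.05], [-2.69, 2.69]. Speed limits (rad/s): [2.57, 2.57, 3.14, 3.14, 3.14, 3.14, 3.14].

### API

Orientations are given as a rotation vector (axis times angle).
In Python, from bench import ctrl gives the robot as it stands.
- The arm moves only by the tool step_arm, never from a script. Its argument "commands" is a list of rows, each an object with "travel": the shift along the tool's x, y, z in m, a list of three; "turn": the turn, a rotation vector about the tool's x, y, z in degrees, a list of three. A call has 1 to 5 rows; each row is the pose to reach, as a shift and turn from the pose commanded when the call began, along the tool's axes at that moment; what a row does not reach only later rows make up. A row lasts 1/10 s, in which the tool goes at most 50 mm and 8.59 degrees, less where a joint would pass 70% of its speed; a pose out of reach is approached as far as the arm can. A call with a gripper value outside its range is refused whole. "gripper" is the opening, from 0 (shut) to 1 (fully open), set as the call begins (left out, the last holds). The fingers move at their own pace and stop on an object; "force" is the grip in N (left out, the last holds). Time passes only in rows, so rows that repeat a pose let the fingers close. It gives the time, the measured TCP pose, the force, the opening and the grip force at its end, in the units of the state.
- ctrl.get_state(): the state, without advancing time (a new reading comes with each control period).
- ctrl.get_image(name): name is "side" or "top"; returns the picture (400x640x3 uint8, red, green, blue); there is no depth.
- ctrl.camera_model(name): a dict with "fx", "fy", "cx", "cy" (pixels), "k1" (the pictures are not rectified: a ray, as slopes to the right and down, at radius r is drawn at 1 + k1 r^2 times it, then the intrinsics apply), "R" (3x3) and "t" (3): a world point X has camera coordinates R X + t. Camera axes: x right, y down, z forward; pixel columns grow to the right and rows downward; lengths in m; the calibration is good to about 2 mm. A picture is of the moment at which its call begins. camera_model takes no time and is no camera call.
- ctrl.close_job(): hands the job in; it is judged then, once.
The state is a dict: "time": time; "joint_positions": joint angles; "qd": joint speeds; "joint_torque": joint torques, N m; "position": TCP position; "tool_rot": TCP orientation; "ft_force": force on the tool from outside, world axes, zero at the start; "torque": the same for the moment, N m; "grip_width": opening from 0.0 (shut) to 1.0 (fully open); "grip_force": force on a finger pad.
Only numpy, scipy, OpenCV 4.12 (cv2) and the standard library are available. Lean on these libraries where they do the work, as an engineer would, in place of code of your own. Each camera call takes 0.05 s, during which the arm holds its last target. There are 200 camera calls.

## Working session

There is one attempt and no reset: what is moved stays moved. The work goes in short steps, Python scripts to look and compute and a tool call to move; the robot and the scene stay as the last step left them, time stands still between calls to the robot, and variables do not carry over. Pictures are saved under pics/ and viewed, at most 10 in all, crops included, and the job is handed in when it is done.

Besides the shell and the picture viewer there is one more tool, called after "Emit:" by a JSON object that holds its "api" and its "payload". step_arm: Moves the arm, as the interface text tells. Its arguments: {"type":"object","properties":{"commands":{"type":"array"},"gripper":{"type":"number"},"force":{"type":"number"}},"required":["commands"]}

```bash
ls; mkdir -p pics
python3 - <<'E'
from bench import ctrl
import cv2
for n in("side","top"):
    cv2.imwrite(f"pics/{n}0.png",cv2.cvtColor(ctrl.get_image(n),cv2.COLOR_RGB2BGR)); print(ctrl.camera_model(n))
print(ctrl.get_state())
E
```

```text
pics
{'fx': 414.3353404474413, 'fy': 414.3353404474413, 'cx': 323.7398532083739, 'cy': 193.4118750583353, 'k1': -0.0658411814199818, 'R': array([[-0.8931838 , -0.44968359,  0.00271263],
       [-0.28766307,  0.56671328, -0.77206607],
       [ 0.34564817, -0.69037723, -0.63553648]]), 't': array([0.53375966, 0.27328838, 1.17015094])}
{'fx': 499.42303256721056, 'fy': 499.42303256721056, 'cx': 321.80686637993585, 'cy': 199.62386521588368, 'k1': -0.02749908522284861, 'R': array([[-0.00459924, -0.99971226, -0.02354254],
       [-0.98263567,  0.00888514, -0.18533265],
       [ 0.1854885 ,  0.02228135, -0.98239379]]), 't': array([-0.0025251 ,  0.64155273,  1.46760297])}
{'time': 0.1, 'joint_positions': array([ 1.31007038,  0.32170527, -0.07007549,  1.45156726,  0.02259577,
        1.37080358, -0.05690213]), 'qd': array([-0.00012259, -0.00156176,  0.00122298, -0.00335328, -0.00022944,
       -0.00048426, -0.00121135]), 'joint_torque': array([-2.98388932e-04, -4.92571735e+01, -4.05837698e-01, -3.13397527e+01,
       -6.40383339e-02,  3.94389813e-02,  8.11624568e-05]), 'position': array([ 0.17621665, -0.6251597 ,  0.23559196]), 'tool_rot': array([-3.11032557e+00, -4.30135705e-01,  5.10109917e-04]), 'ft_force': array([-0.09863819,  0.57034515, -0.14317851]), 'torque': array([-0.01601842,  0.02962569, -0.00964952]), 'grip_force': 0.0, 'grip_width': 0.9971681640485727}
```

View pics/top0.png

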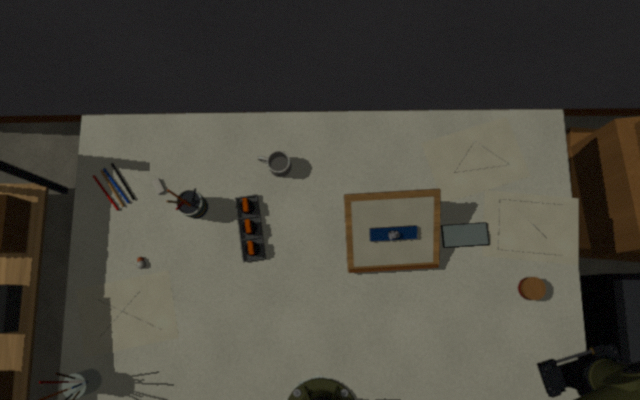

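View pics/side0.png

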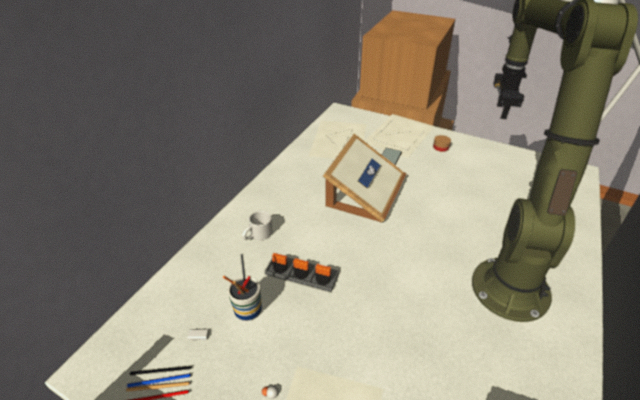

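```bash
cat > h.py <<'E'
import numpy as np, cv2
from bench import ctrl
from scipy.spatial.transform import Rotation as Ro
def ray(n,px):
    m=ctrl.camera_model(n); K=np.array([[m['fx'],0,m['cx']],[0,m['fy'],m['cy']],[0,0,1]])
    p=cv2.undistortPoints(np.array(px,float).reshape(-1,1,2),K,np.array([m['k1'],0,0,0.]))[:,0]
    d=np.c_[p,np.ones(len(p))]@m['R']; return -m['R'].T@m['t'],d
def onplane(n,px,p0,nrm=(0,0,1)):
    c,d=ray(n,px); nrm=np.array(nrm,float); s=((np.array(p0)-c)@nrm)/(d@nrm); return c+d*s[:,None]
def tri(pt,ps):
    c1,d1=ray('top',[pt]);c2,d2=ray('side',[ps]); a,b=d1[0],d2[0]
    s=np.linalg.lstsq(np.c_[a,-b],c2-c1,rcond=None)[0]; q1=c1+s[0]*a;q2=c2+s[1]*b
    return (q1+q2)/2,np.linalg.norm(q1-q2)
def proj(n,X):
    m=ctrl.camera_model(n); K=np.array([[m['fx'],0,m['cx']],[0,m['fy'],m['cy']],[0,0,1]])
    return cv2.projectPoints(np.array(X,float).reshape(-1,1,3),cv2.Rodrigues(m['R'])[0],m['t'],K,np.array([m['k1'],0,0,0.]))[0][:,0]
def blobs(mask,amin):
    n,l,s,c=cv2.connectedComponentsWithStats(mask.astype(np.uint8)); return [(c[i],s[i],l==i) for i in range(1,n) if s[i,4]>=amin]
def hsv(im): return cv2.cvtColor(im,cv2.COLOR_RGB2HSV).astype(int)
E
cat > m.py <<'E'
from h import *
for n in('top','side'):
    im=cv2.cvtColor(cv2.imread(f'pics/{n}0.png'),cv2.COLOR_BGR2RGB); H=hsv(im)
    print(n,'cam',-ctrl.camera_model(n)['R'].T@ctrl.camera_model(n)['t'])
    roi=np.zeros(H.shape[:2],bool)
    if n=='top': roi[185:280,225:450]=1
    else: roi[125:300,250:420]=1
    o=(H[...,0]<14)&(H[...,1]>190)&(H[...,2]>70)&roi
    for c,s,_ in blobs(o,15): print('orange',c.round(1),s)
    b=(H[...,0]>95)&(H[...,0]<130)&(H[...,1]>120)&roi
    for c,s,l in blobs(b,30): print('blue',c.round(1),s,cv2.minAreaRect(np.argwhere(l)[:,::-1].astype(np.float32)))
    w=(H[...,0]<25)&(H[...,1]>90)&(H[...,2]>60)&roi&~o
    for c,s,l in blobs(w,60): print('wood',c.round(1),s,cv2.approxPolyDP(cv2.convexHull(np.argwhere(l)[:,::-1].astype(np.float32)),4,True).reshape(-1,2).tolist())
    crop=im[185:280,225:450] if n=='top' else im[125:295,255:415]
    cv2.imwrite(f'pics/{n}crop.png',cv2.cvtColor(cv2.resize(crop,None,fx=3.5,fy=3.5,interpolation=cv2.INTER_CUBIC),cv2.COLOR_RGB2BGR))
E
python3 m.py
```

```text
top cam [ 0.35817751 -0.04092484  1.56060527]
orange [244.8 204.3] [243 198   5  13  53]
orange [247.4 225.4] [245 219   6  14  57]
orange [250.2 247.2] [248 241   5  14  52]
blue [393.6 232.9] [371 226  46  15 449] ((393.5103759765625, 233.1758575439453), (11.920570373535156, 45.62701416015625), 86.633544921875)
wood [392.7 228.9] [ 344  189   97   84 2098] [[439.0, 189.0], [436.0, 267.0], [348.0, 271.0], [344.0, 195.0]]
side cam [0.15089993 0.89299238 0.95322241]
orange [279.2 258.8] [273 254  13  11 104]
orange [300.4 264.2] [293 259  15  11 116]
orange [322.8 270. ] [316 265  15  11 117]
blue [365.2 179.4] [360 173  12  13  63] ((365.5384826660156, 179.1923065185547), (8.875203132629395, 9.707253456115723), 33.690067291259766)
wood [356.6 189.2] [ 324  134   82   88 1639] [[405.0, 173.0], [382.0, 221.0], [326.0, 205.0], [324.0, 174.0], [354.0, 134.0]]
```

View pics/topcrop.png

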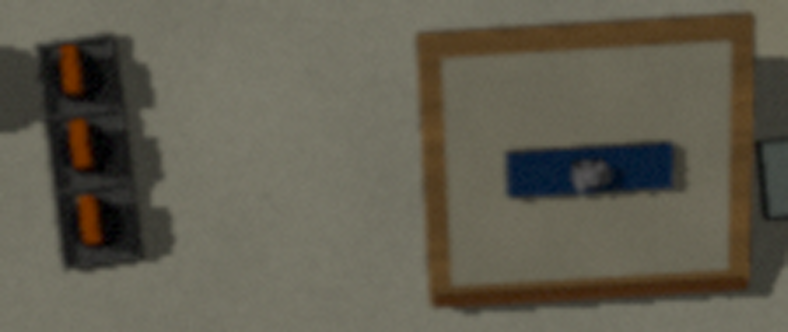

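View pics/sidecrop.png

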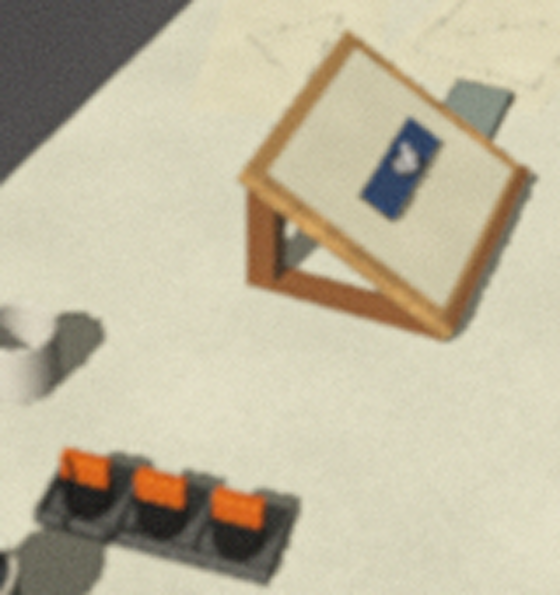

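```bash
cat > m2.py <<'E'
from h import *
I={n:cv2.cvtColor(cv2.imread(f'pics/{n}0.png'),cv2.COLOR_BGR2RGB) for n in('top','side')}
k=4
def up(n,x0,y0,x1,y1): return hsv(cv2.resize(I[n][y0:y1,x0:x1],None,fx=k,fy=k,interpolation=cv2.INTER_CUBIC)),np.array([x0,y0])
def back(p,o): return (np.array(p)+.5)/k-.5+o
# knobs
for n,box,z in(('top',(230,190,270,268),.058),('side',(262,245,345,295),.045)):
    H,o=up(n,*box); m=(H[...,0]<16)&(H[...,1]>130)&(H[...,2]>60)
    for c,s,l in blobs(m,300):
        r=cv2.minAreaRect(np.argwhere(l)[:,::-1].astype(np.float32))
        print(n,'knob',back(c,o).round(2),onplane(n,[back(c,o)],[0,0,z])[0].round(4), s[2:]/k)
        if n=='top':
            b=cv2.boxPoints(r); W=onplane(n,back(b,o),[0,0,z]); print('  rect',W[:,:2].round(4).tolist(),'sides',[round(np.linalg.norm(W[i]-W[i-1])*1e3,1) for i in(1,2)],'yaw',[round(np.degrees(np.arctan2(*(W[i]-W[i-1])[[1,0]])),1) for i in(1,2)])
# blue
for n,box in(('top',(360,218,430,246)),('side',(352,150,388,192))):
    H,o=up(n,*box); m=(H[...,0]>95)&(H[...,0]<130)&(H[...,1]>100)
    m=cv2.morphologyEx(m.astype(np.uint8),cv2.MORPH_CLOSE,np.ones((25,25)))
    c,s,l=max(blobs(m,300),key=lambda b:b[1][4])
    hull=cv2.convexHull(np.argwhere(l)[:,::-1].astype(np.float32)); q=cv2.approxPolyDP(hull,10,True)[:,0]
    print(n,'blue',back(c,o).round(2),back(q,o).round(2).tolist())
    if n=='top': tb=back(q,o)
    else: sb=back(q,o)
# board corners
T=[[439.5,189],[344,194.5],[436.5,268],[348,271.5]]
print('board top view',onplane('top',T[:2],[0,0,.148])[:,:3].round(4).tolist(),onplane('top',T[2:],[0,0,.022])[:,:3].round(4).tolist())
S=[[354,134],[324.5,174.5]];N=[[405,173],[382.5,219]]
print('board side view',onplane('side',S,[0,0,.148]).round(4).tolist(),onplane('side',N,[0,0,.022]).round(4).tolist())
E
python3 m2.py
```

```text
top knob [244.56 204.1 ] [0.6301 0.2305 0.058 ] [  6.5   14.25 274.75]
  rect [[0.6513, 0.2413], [0.6529, 0.2253], [0.609, 0.2196], [0.6074, 0.2355]] sides [np.float64(16.1), np.float64(44.3)] yaw [np.float64(-84.3), np.float64(-172.6)]
top knob [247.17 225.36] [0.5642 0.2209 0.058 ] [  6.75  14.25 283.5 ]
  rect [[0.5847, 0.2324], [0.5866, 0.2161], [0.5435, 0.2096], [0.5416, 0.2259]] sides [np.float64(16.4), np.float64(43.6)] yaw [np.float64(-83.1), np.float64(-171.5)]
top knob [249.9 247.1] [0.4979 0.2111 0.058 ] [  6.75  14.25 287.25]
  rect [[0.5185, 0.2225], [0.5204, 0.2062], [0.4774, 0.2001], [0.4755, 0.2163]] sides [np.float64(16.4), np.float64(43.4)] yaw [np.float64(-83.5), np.float64(-172.0)]
side knob [279.22 258.84] [0.6257 0.2313 0.045 ] [ 15.    12.25 551.  ]
side knob [300.33 264.24] [0.5612 0.2214 0.045 ] [ 16.    13.25 617.5 ]
side knob [322.68 270.05] [0.4945 0.2116 0.045 ] [ 16.    13.25 623.  ]
top blue [393.35 232.93] [[416.12, 237.12], [371.12, 240.12], [370.12, 229.12], [414.88, 225.88]]
side blue [368.25 173.53] [[378.38, 164.62], [366.88, 185.88], [359.38, 180.38], [371.62, 159.88]]
board top view [[0.653, -0.3479, 0.148], [0.6393, -0.0729, 0.148]] [[0.4335, -0.3546, 0.022], [0.4248, -0.0849, 0.022]]
board side view [[0.6447, -0.3425, 0.148], [0.63, -0.0689, 0.148]] [[0.4383, -0.3658, 0.022], [0.425, -0.0877, 0.022]]
```

```bash
cat > m3.py <<'E'
from h import *
print('mug rim',onplane('top',[[194,207]],[0,0,.095]).round(3),'side',onplane('side',[[245,290]],[0,0,.09]).round(3))
print('cup rim',onplane('top',[[279,162]],[0,0,.065]).round(3))
p,e=tri((393.35,232.93),(368.25,173.53)); print('bar tri',p.round(4),e.round(4))
yaw=np.radians(2.6); Rz=Ro.from_rotvec([0,0,yaw]).as_matrix()
R=Rz@Ro.from_rotvec([0,-np.pi/6,0]).as_matrix(); print(R.round(3))
near=np.array([.4292,-.2198,.022]); far=np.array([.6462,-.2104,.148]); mid=(near+far)/2
P0=near+R[:,2]*.012
for n,q in(('top',[[416.12,237.12],[371.12,240.12],[370.12,229.12],[414.88,225.88]]),('side',[[378.38,164.62],[366.88,185.88],[359.38,180.38],[371.62,159.88]])):
    W=onplane(n,q,P0,R[:,2]); L=(W-mid)@R
    print(n,'bar corners rel board centre, board axes',(L*1e3).round(1).tolist(),'mean',(L.mean(0)*1e3).round(1),W.mean(0).round(4))
for n,q in(('top',[[439.5,189],[344,194.5],[436.5,268],[348,271.5]]),('side',[[354,134],[324.5,174.5],[405,173],[382.5,219]])):
    L=(onplane(n,q,near,R[:,2])-mid)@R; print(n,'board',(L*1e3).round(1).tolist(),(L.mean(0)*1e3).round(1))
# stud blob grey on the bar
for n,(x0,y0,x1,y1) in(('top',(380,225,408,241)),('side',(362,163,378,180))):
    im=cv2.cvtColor(cv2.imread(f'pics/{n}0.png'),cv2.COLOR_BGR2RGB)[y0:y1,x0:x1]; H=hsv(cv2.resize(im,None,fx=4,fy=4,interpolation=cv2.INTER_CUBIC))
    m=(H[...,1]<90)&(H[...,2]>50)
    for c,s,_ in blobs(m,60): print(n,'stud',(c+.5)/4-.5+[x0,y0],s/4)
E
python3 m3.py
```

```text
mug rim [[0.616 0.376 0.095]] side [[0.625 0.395 0.09 ]]
cup rim [[0.76  0.125 0.065]]
bar tri [ 0.534  -0.2192  0.0846] 0.0011
[[ 0.865 -0.045 -0.499]
 [ 0.039  0.999 -0.023]
 [ 0.5    0.     0.866]]
top bar corners rel board centre, board axes [[-15.9, -69.5, 11.7], [-17.9, 63.5, 11.7], [17.5, 65.6, 11.7], [20.2, -65.6, 11.7]] mean [ 1.  -1.5 11.7] [ 0.5328 -0.2168  0.0957]
side bar corners rel board centre, board axes [[-17.1, -67.3, 11.7], [-20.4, 64.4, 11.7], [11.2, 65.9, 11.7], [12.9, -64.6, 11.7]] mean [-3.4 -0.4 11.7] [ 0.5289 -0.2159  0.0935]
top board [[125.9, -138.0, -0.3], [124.7, 137.4, -0.3], [-127.6, -134.8, -0.3], [-123.6, 135.2, -0.3]] [-0.1 -0.1 -0.3]
side board [[119.0, -138.0, -0.3], [116.9, 136.1, -0.3], [-123.1, -144.3, -0.3], [-123.8, 133.3, -0.3]] [-2.7 -3.2 -0.3]
top stud [391.49137029 225.63859833] [  0.   0.  28.   3. 239.]
top stud [391.99316406 235.15966797] [  8.     6.    10.25  10.   256.  ]
top stud [401.90340909 239.93522727] [14.75 14.25 13.25  1.75 55.  ]
side stud [369.68184347 170.5111276 ] [  0.   0.  16.  17. 674.]
```

```bash
cat >> h.py <<'E'
def down(yaw): # tool pointing down, tool x at yaw (deg)
    x=np.array([np.cos(np.radians(yaw)),np.sin(np.radians(yaw)),0]); z=np.array([0,0,-1.]); return np.c_[x,np.cross(z,x),z]
def onstud(yaw=2.6):
    R=(Ro.from_euler('z',yaw,degrees=True)*Ro.from_euler('y',-30,degrees=True)).as_matrix()
    return np.c_[-R[:,0],R[:,1],-R[:,2]],R[:,2]
def cur():
    s=ctrl.get_state(); return np.array(s['position']),Ro.from_rotvec(s['tool_rot']).as_matrix(),s
def plan(wps):
    p,R,s=cur(); print('t',s['time'],'q',np.round(s['joint_positions'],2),'p',p.round(4),'F',s['ft_force'].round(1),'g',round(s['grip_width'],3),s['grip_force'])
    for P,Q in wps:
        P=np.array(P); print('travel',(R.T@(P-p)).round(4).tolist(),'turn',np.degrees(Ro.from_matrix(R.T@Q).as_rotvec()).round(2).tolist()); p,R=P,Q
E
python3 - <<'E'
from h import *
w=[]
for i in range(1,6):
    a=np.radians(-74.3+i*(97.4/5)); r=.65+i*(.54-.65)/5; w.append(([r*np.cos(a),r*np.sin(a),.30 if i<5 else .2],down(15.7+i*34.5)))
w[-1]=([.497,.212,.17],down(188.4))
plan(w)
E
```

```text
t 0.1 q [ 1.31  0.32 -0.07  1.45  0.02  1.37 -0.06] p [ 0.1762 -0.6252  0.2356] F [-0.1  0.6 -0.1] g 0.997 0.0
travel [0.209, -0.0574, -0.0643] turn [-0.1, -0.02, -34.45]
travel [0.2099, -0.0024, 0.0] turn [0.0, 0.0, -34.5]
travel [0.1963, 0.0495, 0.0] turn [0.0, 0.0, -34.5]
travel [0.1707, 0.0944, 0.0] turn [0.0, 0.0, -34.5]
travel [0.1355, 0.1299, 0.13] turn [0.0, 0.0, -34.7]
```

Emit:
{"api": "step_arm", "payload": {"commands": [{"travel":[0.209,-0.057,-0.064],"turn":[0,0,-34.5]},{"travel":[0.209,-0.057,-0.064],"turn":[0,0,-34.5]},{"travel":[0.209,-0.057,-0.064],"turn":[0,0,-34.5]},{"travel":[0.209,-0.057,-0.064],"turn":[0,0,-34.5]},{"travel":[0.209,-0.057,-0.064],"turn":[0,0,-34.5]}]}}

```text
time: 0.6
position: [0.3672, -0.5103, 0.3018]
tool_rot: [2.837, 1.347, 0.005]
ft_force: [-0.1, -0.2, -0.1]
grip_width: 1.0
grip_force: 0.0
```

Emit:
{"api": "step_arm", "payload": {"commands": [{"travel":[0.21,-0.002,0],"turn":[0,0,-34.5]},{"travel":[0.21,-0.002,0],"turn":[0,0,-34.5]},{"travel":[0.21,-0.002,0],"turn":[0,0,-34.5]},{"travel":[0.21,-0.002,0],"turn":[0,0,-34.5]},{"travel":[0.21,-0.002,0],"turn":[0,0,-34.5]}]}}

```text
time: 1.1
position: [0.4995, -0.3435, 0.3006]
tool_rot: [-2.305, -2.133, -0.007]
ft_force: [-0.2, 0.4, -0.9]
grip_width: 1.001
grip_force: 0.0
```

Emit:
{"api": "step_arm", "payload": {"commands": [{"travel":[0.196,0.05,0],"turn":[0,0,-34.5]},{"travel":[0.196,0.05,0],"turn":[0,0,-34.5]},{"travel":[0.196,0.05,0],"turn":[0,0,-34.5]},{"travel":[0.196,0.05,0],"turn":[0,0,-34.5]},{"travel":[0.196,0.05,0],"turn":[0,0,-34.5]}]}}

```text
time: 1.6
position: [0.5645, -0.1512, 0.3008]
tool_rot: [-1.568, -2.721, -0.007]
ft_force: [-0.3, 1.1, 1.1]
grip_width: 1.002
grip_force: 0.0
```

Emit:
{"api": "step_arm", "payload": {"commands": [{"travel":[0.171,0.094,0],"turn":[0,0,-34.5]},{"travel":[0.171,0.094,0],"turn":[0,0,-34.5]},{"travel":[0.171,0.094,0],"turn":[0,0,-34.5]},{"travel":[0.171,0.094,0],"turn":[0,0,-34.5]},{"travel":[0.171,0.094,0],"turn":[0,0,-34.5]}]}}

```text
time: 2.1
position: [0.5598, 0.043, 0.301]
tool_rot: [-0.692, -3.064, -0.006]
ft_force: [-0.1, -0.0, 0.6]
grip_width: 0.998
grip_force: 0.0
```

Emit:
{"api": "step_arm", "payload": {"commands": [{"travel":[0.135,0.13,0.13],"turn":[0,0,-34.7]},{"travel":[0.135,0.13,0.13],"turn":[0,0,-34.7]},{"travel":[0.135,0.13,0.13],"turn":[0,0,-34.7]},{"travel":[0.135,0.13,0.13],"turn":[0,0,-34.7]},{"travel":[0.135,0.13,0.13],"turn":[0,0,-34.7]}]}}

```text
time: 2.6
position: [0.4948, 0.2126, 0.1682]
tool_rot: [0.238, -3.129, -0.0]
ft_force: [-0.3, -0.2, 0.6]
grip_width: 1.0
grip_force: 0.0
```

Run:
```python
from h import *
plan([([.497,.212,.10],down(188.4)),([.497,.212,.049],down(188.4))])
for n in('top','side'): cv2.imwrite(f"pics/{n}1.png",cv2.cvtColor(ctrl.get_image(n),cv2.COLOR_RGB2BGR))
a=cv2.imread('pics/top1.png')[170:290,190:310]; b=cv2.imread('pics/side1.png')[180:300,250:370]
cv2.imwrite('pics/c1.png',cv2.resize(np.hstack([a,b]),None,fx=3.3,fy=3.3,interpolation=cv2.INTER_CUBIC))
```

```text
t 2.6 q [ 0.41  0.25 -0.97  1.79  0.22  1.22  1.1 ] p [0.4948 0.2126 0.1682] F [-0.3 -0.2  0.6] g 1.0 0.0
travel [-0.0023, -0.001, 0.0682] turn [0.02, -0.18, 0.3]
travel [0.0, 0.0, 0.051] turn [0.0, 0.0, 0.0]
```

View pics/c1.png

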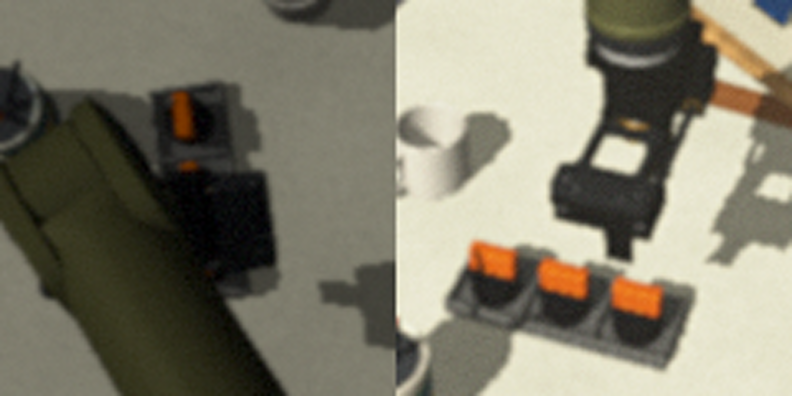

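Run:
```python
from h import *
p,R,s=cur()
for sg in(1,-1): print(sg,proj('side',p+R@np.array([0,sg*.051,.014])),proj('side',p+R@np.array([0,sg*.051,0.0])))
im=cv2.imread('pics/side1.png')[235:262,300:335].max(2)
for r in range(8,27,2): print(235+r,im[r,8:30])
```

```text
1 [[316.44325391 257.45075195]] [[316.37018068 253.73353866]]
-1 [[328.44529425 230.80107897]] [[328.47347422 227.11073254]]
243 [39 42 45 44 46 52 45 51 45 52 50 54 53 56 56 58 49 49 48 38 40 51]
245 [ 37  38  39  41  40  39  45  42  47  39  41  48  47  44  50  51  47  43
  41  32  48 107]
247 [ 58  47  41  38  41  34  39  35  39  41  39  46  48  47  52  58  61  43
  37  43 103 181]
249 [209 183 165 150 114  68  42  37  40  41  42  40  41  47  61  68  71  55
  45  87 165 223]
251 [234 238 239 234 189 117  58  35  38  39  43  39  43  57  68  74  64  54
  74 143 216 233]
253 [230 233 232 234 216 156  70  38  40  41  41  39  52 121 187 217 205 193
 197 214 233 235]
255 [234 233 233 237 226 164  77  30  39  38  33  40  54 126 204 234 233 232
 233 231 230 233]
257 [231 233 232 234 221 167 102  72  58  53  37  38  50 122 203 231 231 231
 232 232 229 230]
259 [163 167 192 205 205 200 197 202 195 175 159 147 139 164 212 232 232 231
 230 231 231 232]
261 [138 112 117 119 115 120 127 140 165 182 178 203 220 230 231 232 231 230
 232 230 233 233]
```

Emit:
{"api": "step_arm", "payload": {"commands": [{"travel":[-0.002,-0.001,0.05],"turn":[0,0,0.3]},{"travel":[-0.002,-0.001,0.085],"turn":[0,0,0.3]},{"travel":[-0.002,-0.001,0.11],"turn":[0,0,0.3]},{"travel":[-0.002,-0.001,0.119],"turn":[0,0,0.3]},{"travel":[-0.002,-0.001,0.119],"turn":[0,0,0.3]}]}}

```text
time: 3.2
position: [0.4997, 0.2084, 0.0508]
tool_rot: [0.219, -3.132, 0.001]
ft_force: [0.4, 0.9, 0.1]
grip_width: 1.001
grip_force: 0.0
```

Emit:
{"api": "step_arm", "payload": {"commands": [{"travel":[0,0,0],"turn":[0,0,0]},{"travel":[0,0,0],"turn":[0,0,0]},{"travel":[0,0,0],"turn":[0,0,0]},{"travel":[0,0,0],"turn":[0,0,0]},{"travel":[0,0,0],"turn":[0,0,0]}], "gripper": 0, "force": 40}}

```text
time: 3.7
position: [0.4998, 0.21, 0.052]
tool_rot: [-0.223, 3.133, -0.0]
ft_force: [-0.6, 0.0, 0.4]
grip_width: 0.629
grip_force: 0.0
```

Emit:
{"api": "step_arm", "payload": {"commands": [{"travel":[0,0,0],"turn":[0,0,0]},{"travel":[0,0,0],"turn":[0,0,0]},{"travel":[0,0,0],"turn":[0,0,0]}]}}

```text
time: 4.0
position: [0.4995, 0.21, 0.0515]
tool_rot: [0.223, -3.134, 0.0]
ft_force: [0.1, 0.1, 0.2]
grip_width: 0.355
grip_force: 0.0
```

Emit:
{"api": "step_arm", "payload": {"commands": [{"travel":[0.002,0.002,0.0025],"turn":[0,0,0]},{"travel":[0.002,0.002,0.0025],"turn":[0,0,0]},{"travel":[0.002,0.002,0.0025],"turn":[0,0,0]},{"travel":[0.002,0.002,0.0025],"turn":[0,0,0]},{"travel":[0.002,0.002,0.0025],"turn":[0,0,0]}]}}

```text
time: 4.5
position: [0.4973, 0.2117, 0.0489]
tool_rot: [0.223, -3.134, 0.0]
ft_force: [0.0, 0.7, -0.3]
grip_width: 0.158
grip_force: 40.0
```

Emit:
{"api": "step_arm", "payload": {"commands": [{"travel":[0,0,0],"turn":[0,0,0]},{"travel":[0,0,0],"turn":[0,0,0]},{"travel":[0,0,0],"turn":[0,0,0]}]}}

```text
time: 4.8
position: [0.4973, 0.2116, 0.049]
tool_rot: [0.223, -3.134, 0.0]
ft_force: [-0.1, -0.2, -0.7]
grip_width: 0.162
grip_force: 40.0
```

Run:
```python
from h import *
Q,n=onstud(); S=np.array([.537,-.215,.0845])
M=(Ro.from_matrix(down(185.5))*Ro.from_rotvec([0,np.radians(0),0])).as_matrix()
mid=Ro.from_matrix(down(188)); half=mid*Ro.from_rotvec(.5*(mid.inv()*Ro.from_matrix(Q)).as_rotvec())
plan([([.497,.212,.24],down(188.4)),([.48,.02,.27],half.as_matrix()),(S+n*.13,Q)])
```

```text
t 4.8 q [ 0.32  0.41 -0.9   1.9   0.37  1.01  0.97] p [0.4973 0.2116 0.049 ] F [-0.1 -0.2 -0.7] g 0.162 39.999756468459964
travel [0.0003, 0.0004, -0.191] turn [-0.0, -0.0, -0.26]
travel [0.0449, -0.1875, -0.03] turn [0.76, -14.99, 3.04]
travel [0.0481, -0.2357, 0.0641] turn [0.71, -14.99, 2.64]
```

Emit:
{"api": "step_arm", "payload": {"commands": [{"travel":[0,0,-0.03],"turn":[0,0,0]},{"travel":[0,0,-0.07],"turn":[0,0,0]},{"travel":[0,0,-0.12],"turn":[0,0,0]},{"travel":[0,0,-0.16],"turn":[0,0,0]},{"travel":[0,0,-0.191],"turn":[0,0,0]}]}}

```text
time: 5.3
position: [0.4978, 0.2122, 0.2429]
tool_rot: [-0.223, 3.131, 0.0]
ft_force: [-0.0, -0.2, -1.0]
grip_width: 0.158
grip_force: 40.0
```

Emit:
{"api": "step_arm", "payload": {"commands": [{"travel":[0.01,-0.04,-0.006],"turn":[0,-3,0.6]},{"travel":[0.02,-0.08,-0.012],"turn":[0,-6,1.2]},{"travel":[0.03,-0.12,-0.018],"turn":[0.5,-9,1.8]},{"travel":[0.037,-0.155,-0.024],"turn":[0.7,-12,2.4]},{"travel":[0.045,-0.187,-0.03],"turn":[0.8,-15,3]}]}}

```text
time: 5.8
position: [0.4787, 0.0182, 0.2706]
tool_rot: [-0.127, 2.874, 0.004]
ft_force: [-13.9, -8.2, 18.4]
grip_width: 0.158
grip_force: 40.0
```

Emit:
{"api": "step_arm", "payload": {"commands": [{"travel":[0.01,-0.047,0.013],"turn":[0,-3,0.5]},{"travel":[0.02,-0.094,0.026],"turn":[0,-6,1]},{"travel":[0.03,-0.141,0.038],"turn":[0.4,-9,1.6]},{"travel":[0.04,-0.188,0.05],"turn":[0.6,-12,2.1]},{"travel":[0.048,-0.235,0.064],"turn":[0.7,-15,2.6]}]}}

```text
time: 6.3
position: [0.4703, -0.212, 0.1993]
tool_rot: [-0.058, 2.614, 0.012]
ft_force: [0.7, 0.9, -0.9]
grip_width: 0.154
grip_force: 40.0
```

Emit:
{"api": "step_arm", "payload": {"commands": [{"travel":[0,0,0],"turn":[0,0,0]},{"travel":[0,0,0],"turn":[0,0,0]},{"travel":[0,0,0],"turn":[0,0,0]}]}}

```text
time: 6.6
position: [0.4709, -0.2101, 0.1996]
tool_rot: [-0.058, 2.617, 0.014]
ft_force: [0.1, 0.4, -0.7]
grip_width: 0.159
grip_force: 40.0
```

Run:
```python
from h import *
Q,n=onstud(); S=np.array([.537,-.215,.0845])
plan([(S+n*.13,Q)])
p,R,s=cur()
for n_ in('top','side'):
    cv2.imwrite(f"pics/{n_}2.png",cv2.cvtColor(ctrl.get_image(n_),cv2.COLOR_RGB2BGR))
    print(n_,'bar',proj(n_,p+R@np.array([0,0,.003])),'bar ends',proj(n_,[p+R@np.array([e,0,.003]) for e in(-.021,.021)]).round(1).tolist(),'bottom',proj(n_,p+R@np.array([0,0,.045])),'studtop',proj(n_,S+n*.03))
a=cv2.imread('pics/top2.png')[170:290,330:450]; b=cv2.imread('pics/side2.png')[110:230,310:430]
cv2.imwrite('pics/c2.png',cv2.resize(np.hstack([a,b]),None,fx=3.3,fy=3.3,interpolation=cv2.INTER_CUBIC))
```

```text
t 6.6 q [ 0.48 -0.24  0.07  2.2  -0.39  0.77  2.4 ] p [ 0.4709 -0.2101  0.1996] F [ 0.1  0.4 -0.7] g 0.159 39.999928157776594
travel [0.0006, -0.0079, 0.0026] turn [-0.09, 0.01, -0.03]
top bar [[395.57818849 250.71094917]] bar ends [[395.5, 243.7], [395.6, 257.7]] bottom [[393.44659887 244.30730018]] studtop [[393.37485537 236.15211038]]
side bar [[386.90759946 152.55299413]] bar ends [[381.9, 148.6], [391.9, 156.5]] bottom [[379.82574614 160.15268952]] studtop [[371.45895989 168.97091248]]
```

View pics/c2.png

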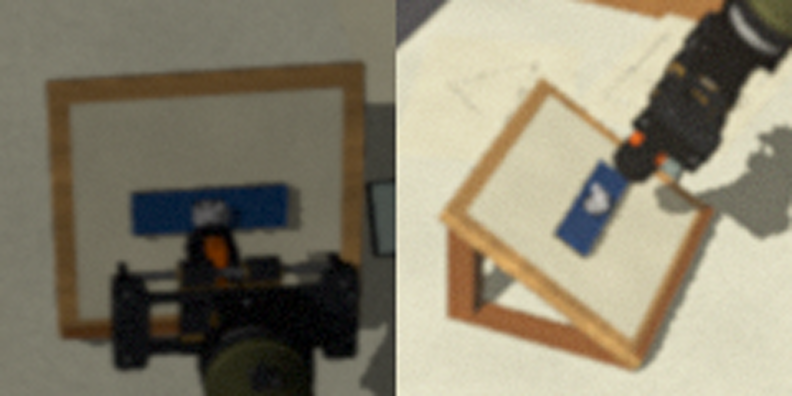

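Emit:
{"api": "step_arm", "payload": {"commands": [{"travel":[0.001,-0.008,0.008],"turn":[0,0,0]},{"travel":[0.001,-0.008,0.015],"turn":[0,0,0]},{"travel":[0.001,-0.008,0.022],"turn":[0,0,0]},{"travel":[0.001,-0.008,0.022],"turn":[0,0,0]},{"travel":[0.001,-0.008,0.022],"turn":[0,0,0]}]}}

```text
time: 7.2
position: [0.4809, -0.2185, 0.1792]
tool_rot: [-0.056, 2.618, 0.014]
ft_force: [0.2, 0.1, -2.1]
grip_width: 0.159
grip_force: 40.0
```

```bash
cat > al.py <<'E'
from h import *
import sys
Q,n=onstud(); S=np.array([.537,-.215,.0845]); tag=sys.argv[1]
plan([(S+n*.108,Q)]); p,R,s=cur(); V=[]
e=R.T@(p-S); print('TCP off in tool axes from S axis',(e*1e3).round(1))
from scipy.ndimage import map_coordinates
for c in('top','side'):
    im=ctrl.get_image(c); cv2.imwrite(f"pics/{c}{tag}.png",cv2.cvtColor(im,cv2.COLOR_RGB2BGR))
    g=im.max(2).astype(float)
    b=.02 if c=='top' else .024
    # skirt profile across its axis, in the image
    A,B=proj(c,[p+R@np.array([0,0,.019]),p+R@np.array([0,0,.045])]); d=(B-A)/np.linalg.norm(B-A); nn=np.array([-d[1],d[0]])
    print(c,'A',A.round(1),'B',B.round(1),'across',nn.round(2),'stud top/bar',proj(c,[S+n*.03,S+n*.012]).round(1).tolist())
    for f in(.4,.6,.8,1.0):
        C=A+f*(B-A); t=np.arange(-16,16.5,1); q=C[:,None]+nn[:,None]*t; print(f,map_coordinates(g,[q[1],q[0]],order=1).round().astype(int).tolist())
    sp=(16 if c=='top' else 14); x,y=proj(c,S+n*.021)[0].round().astype(int)
    V.append(cv2.resize(im[y-35:y+35,x-35:x+35],(400,400),interpolation=cv2.INTER_CUBIC))
cv2.imwrite(f'pics/al{tag}.png',cv2.cvtColor(np.hstack(V),cv2.COLOR_RGB2BGR))
E
python3 al.py a
```

```text
t 7.2 q [ 0.47 -0.19  0.09  2.2  -0.42  0.72  2.44] p [ 0.4809 -0.2185  0.1792] F [ 0.2  0.1 -2.1] g 0.159 39.999888273887336
travel [-0.0013, 0.001, 0.0021] turn [-0.1, -0.02, -0.12]
TCP off in tool axes from S axis [   1.4   -1.2 -110.1]
top A [396.8 245.3] B [395.5 241.5] across [ 0.94 -0.33] stud top/bar [[393.4, 236.2], [392.5, 233.7]]
0.4 [56, 64, 69, 77, 82, 71, 42, 23, 17, 16, 12, 9, 11, 20, 45, 80, 98, 103, 101, 89, 60, 26, 7, 40, 76, 92, 90, 90, 89, 80, 67, 59, 60]
0.6 [80, 86, 90, 99, 103, 85, 55, 35, 27, 15, 8, 8, 8, 17, 48, 84, 101, 98, 92, 83, 59, 27, 12, 32, 56, 67, 69, 67, 63, 60, 58, 57, 61]
0.8 [98, 102, 106, 109, 109, 96, 74, 61, 47, 19, 7, 7, 8, 17, 47, 79, 91, 89, 84, 78, 58, 27, 11, 24, 44, 52, 53, 53, 55, 52, 55, 55, 56]
1.0 [109, 111, 113, 112, 111, 106, 92, 85, 64, 28, 12, 7, 9, 18, 40, 69, 85, 84, 78, 71, 50, 25, 10, 20, 41, 48, 52, 52, 54, 54, 55, 55, 56]
side A [381.7 158.5] B [377.4 163.1] across [-0.73 -0.68] stud top/bar [[371.5, 169.0], [368.7, 172.0]]
0.4 [125, 123, 126, 128, 127, 126, 128, 126, 122, 105, 67, 46, 43, 45, 47, 45, 48, 49, 46, 47, 45, 65, 122, 185, 208, 210, 210, 211, 210, 211, 210, 207, 206]
0.6 [127, 125, 121, 125, 126, 125, 127, 126, 120, 95, 62, 46, 46, 47, 49, 46, 47, 46, 47, 46, 46, 70, 125, 186, 209, 211, 209, 211, 212, 210, 209, 209, 210]
0.8 [125, 124, 122, 122, 126, 124, 124, 123, 115, 96, 64, 45, 44, 44, 49, 45, 50, 45, 44, 46, 50, 74, 129, 181, 205, 209, 211, 212, 212, 211, 213, 209, 211]
1.0 [134, 130, 123, 120, 122, 125, 127, 134, 136, 122, 87, 56, 43, 47, 50, 50, 47, 45, 48, 48, 48, 64, 94, 143, 175, 202, 211, 211, 211, 210, 210, 211, 211]
```

View pics/ala.png

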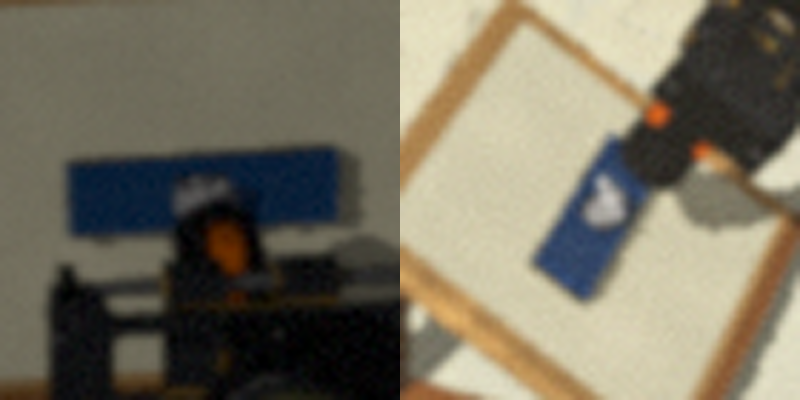

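```bash
cat > bar.py <<'E'
from h import *
from scipy.ndimage import map_coordinates
Q,n=onstud(); S=np.array([.537,-.215,.0845]); U,Y=-Q[:,0],Q[:,1]
def edges(f,t):
    hi=np.median(f[abs(t)<.35*np.ptp(t)*.5]); lo=np.median(np.r_[f[:8],f[-8:]]); m=f>(hi+lo)/2; i=np.where(m)[0]; return t[i[0]],t[i[-1]]
for c in('top','side'):
    im=cv2.cvtColor(cv2.imread(f'pics/{c}0.png'),cv2.COLOR_BGR2RGB).astype(float); g=im[...,2]-im[...,0]
    def prof(X): q=proj(c,X); return map_coordinates(g,[q[:,1],q[:,0]],order=1)
    t=np.arange(-.045,.0451,.0003)
    for y in(-.055,-.045,-.035,.035,.045,.055):
        a,b=edges(prof([S+n*.012+U*k+Y*y for k in t]),t); print(c,'y',y,'u edges mm',round(a*1e3,1),round(b*1e3,1),'mid',round((a+b)*500,1))
    t=np.arange(-.11,.11,.0003)
    for u in(-.012,.012,.014):
        f=prof([S+n*.012+U*u+Y*k for k in t]); a,b=edges(f,t); print(c,'u',u,'y edges',round(a*1e3,1),round(b*1e3,1),'mid',round((a+b)*500,1))
E
python3 bar.py
```

```text
top y -0.055 u edges mm -18.9 21.6 mid 1.4
top y -0.045 u edges mm -18.0 21.3 mid 1.7
top y -0.035 u edges mm -18.6 21.0 mid 1.2
top y 0.035 u edges mm -19.2 21.3 mid 1.1
top y 0.045 u edges mm -19.2 21.3 mid 1.1
top y 0.055 u edges mm -18.9 20.1 mid 0.6
top u -0.012 y edges -71.9 68.5 mid -1.7
top u 0.012 y edges -71.3 67.6 mid -1.9
top u 0.014 y edges -71.3 67.3 mid -2.0
side y -0.055 u edges mm -21.9 17.1 mid -2.4
side y -0.045 u edges mm -21.9 17.4 mid -2.2
side y -0.035 u edges mm -23.1 18.6 mid -2.2
side y 0.035 u edges mm -22.8 16.8 mid -3.0
side y 0.045 u edges mm -22.2 16.8 mid -2.7
side y 0.055 u edges mm -22.8 16.5 mid -3.1
side u -0.012 y edges -75.5 72.4 mid -1.6
side u 0.012 y edges -73.7 71.5 mid -1.1
side u 0.014 y edges -74.0 71.5 mid -1.3
```

Emit:
{"api": "step_arm", "payload": {"commands": [{"travel":[0.0003,-0.0008,0.01],"turn":[0,0,0]},{"travel":[0.0003,-0.0008,0.02],"turn":[0,0,0]},{"travel":[0.0003,-0.0008,0.03],"turn":[0,0,0]},{"travel":[0.0003,-0.0008,0.035],"turn":[0,0,0]},{"travel":[0.0003,-0.0008,0.039],"turn":[0,0,0]}]}}

```text
time: 7.8
position: [0.5003, -0.2185, 0.1447]
tool_rot: [-0.056, 2.618, 0.015]
ft_force: [-0.8, 0.3, -1.0]
grip_width: 0.16
grip_force: 40.0
```

Emit:
{"api": "step_arm", "payload": {"commands": [{"travel":[0,0,0],"turn":[0,0,0]},{"travel":[0,0,0],"turn":[0,0,0]},{"travel":[0,0,0],"turn":[0,0,0]}]}}

```text
time: 8.1
position: [0.5003, -0.2191, 0.1462]
tool_rot: [-0.055, 2.616, 0.013]
ft_force: [-0.3, 0.2, -0.9]
grip_width: 0.154
grip_force: 40.0
```

```bash
cat > off.py <<'E'
from h import *
Q,n=onstud(); S=np.array([.537,-.215,.0845]); p,R,s=cur()
print('t',s['time'],'up/y/height mm',((p-S)@np.c_[-Q[:,0],Q[:,1],n]*1e3).round(1),'F in u,y,n',(s['ft_force']@np.c_[-Q[:,0],Q[:,1],n]).round(1),'torque n',round(s['torque']@n,2),'tilt',np.degrees(Ro.from_matrix(Q.T@R).as_rotvec()).round(2),'q',s['joint_positions'].round(2),'grip',round(s['grip_width'],3))
E
python3 off.py
```

```text
t 8.1 up/y/height mm [-1.  -2.5 71.8] F in u,y,n [-0.7  0.2 -0.6] torque n -0.04 tilt [ 0.17 -0.06  0.13] q [ 0.45 -0.11  0.08  2.21 -0.46  0.64  2.47] grip 0.154
```

Emit:
{"api": "step_arm", "payload": {"commands": [{"travel":[0.0003,0.0003,0.003],"turn":[0,0,0]},{"travel":[0.0003,0.0003,0.006],"turn":[0,0,0]},{"travel":[0.0003,0.0003,0.009],"turn":[0,0,0]},{"travel":[0.0003,0.0003,0.012],"turn":[0,0,0]},{"travel":[0.0003,0.0003,0.015],"turn":[0,0,0]}]}}

```text
time: 8.6
position: [0.5075, -0.2183, 0.1324]
tool_rot: [-0.055, 2.617, 0.014]
ft_force: [-0.8, 1.1, 1.9]
grip_width: 0.156
grip_force: 40.0
```

Emit:
{"api": "step_arm", "payload": {"commands": [{"travel":[0,0,0],"turn":[0,0,0]},{"travel":[0,0,0],"turn":[0,0,0]},{"travel":[0,0,0],"turn":[0,0,0]}]}}

```text
time: 8.9
position: [0.5074, -0.2183, 0.1327]
tool_rot: [-0.056, 2.617, 0.014]
ft_force: [-1.7, 0.1, 1.7]
grip_width: 0.156
grip_force: 40.0
```

```bash
python3 off.py
```

```text
t 8.9 up/y/height mm [-1.6 -1.9 56.7] F in u,y,n [-0.7  0.2  2.3] torque n -0.04 tilt [ 0.13 -0.02  0.13] q [ 0.45 -0.08  0.08  2.21 -0.48  0.61  2.49] grip 0.156
```

Emit:
{"api": "step_arm", "payload": {"commands": [{"travel":[0,0,0.001],"turn":[0,0,8]},{"travel":[0,0,0.002],"turn":[0,0,16]},{"travel":[0,0,0.002],"turn":[0,0,24]},{"travel":[0,0,0.003],"turn":[0,0,32]},{"travel":[0,0,0.003],"turn":[0,0,40]}]}}

```text
time: 9.4
position: [0.5086, -0.2183, 0.1299]
tool_rot: [0.858, 2.499, 0.257]
ft_force: [-3.7, 0.6, 2.1]
grip_width: 0.157
grip_force: 40.0
```

```bash
python3 off.py
```

```text
t 9.4 up/y/height mm [-2.  -2.  53.6] F in u,y,n [-2.1  0.8  3.6] torque n 0.06 tilt [ 1.300e-01 -4.000e-02  4.046e+01] q [ 0.48 -0.07  0.05  2.21 -0.49  0.6   1.79] grip 0.157
```

Emit:
{"api": "step_arm", "payload": {"commands": [{"travel":[0,0,0],"turn":[0,0,8]},{"travel":[0,0,0],"turn":[0,0,16]},{"travel":[0,0,0],"turn":[0,0,24]},{"travel":[0,0,0],"turn":[0,0,33]},{"travel":[0,0,0],"turn":[0,0,41]}]}}

```text
time: 9.9
position: [0.5086, -0.2182, 0.1301]
tool_rot: [1.722, 2.093, 0.484]
ft_force: [-3.2, 0.9, 2.0]
grip_width: 0.157
grip_force: 40.0
```

```bash
python3 off.py
```

```text
t 9.9 up/y/height mm [-1.9 -1.9 53.7] F in u,y,n [-1.8  1.   3.3] torque n 0.06 tilt [ 0.11 -0.1  81.48] q [ 0.52 -0.07  0.01  2.21 -0.5   0.6   1.08] grip 0.157
```

Emit:
{"api": "step_arm", "payload": {"commands": [{"travel":[0,0,-0.001],"turn":[0,0,0]},{"travel":[0,0,-0.002],"turn":[0,0,0]},{"travel":[0,0,-0.003],"turn":[0,0,0]},{"travel":[0,0,-0.004],"turn":[0,0,0]},{"travel":[0,0,-0.004],"turn":[0,0,0]}]}}

```text
time: 10.4
position: [0.507, -0.2184, 0.1336]
tool_rot: [1.714, 2.097, 0.482]
ft_force: [-1.3, -0.2, 0.9]
grip_width: 0.157
grip_force: 40.0
```

```bash
python3 off.py
```

```text
t 10.4 up/y/height mm [-1.5 -2.  57.6] F in u,y,n [-0.7 -0.2  1.4] torque n 0.03 tilt [ 0.1  -0.15 81.08] q [ 0.52 -0.07  0.01  2.21 -0.49  0.61  1.08] grip 0.157
```

Emit:
{"api": "step_arm", "payload": {"commands": [{"travel":[0,0,-0.002],"turn":[0,0,0]},{"travel":[0,0,-0.004],"turn":[0,0,0]},{"travel":[0,0,-0.006],"turn":[0,0,0]},{"travel":[0,0,-0.008],"turn":[0,0,0]},{"travel":[0,0,-0.008],"turn":[0,0,0]}]}}

```text
time: 10.9
position: [0.503, -0.2186, 0.1408]
tool_rot: [1.715, 2.096, 0.482]
ft_force: [-0.1, -0.9, -1.1]
grip_width: 0.16
grip_force: 40.0
```

```bash
python3 off.py
```

```text
t 10.9 up/y/height mm [-1.4 -2.1 65.8] F in u,y,n [-0.7 -0.9 -0.9] torque n 0.01 tilt [ 0.1  -0.15 81.13] q [ 0.52 -0.09  0.01  2.21 -0.48  0.63  1.08] grip 0.16
```

```bash
cat > back.py <<'E'
from h import *
import sys
x,y,yaw=map(float,sys.argv[1:4]); p,R,s=cur(); Q,n=onstud()
A=Ro.from_matrix(R); B=Ro.from_matrix(down(yaw)); d=(A.inv()*B).as_rotvec()
f=lambda k:(A*Ro.from_rotvec(d*k)).as_matrix()
P0=p+n*.07
plan([(P0,f(0)),([.47,-.10,.28],f(.4)),([.48,.06,.27],f(.75)),([x,y,.17],f(1)),([x,y,.0495],f(1))])
E
python3 back.py .4973 .2116 188.4
```

```text
t 10.9 q [ 0.52 -0.09  0.01  2.21 -0.48  0.63  1.08] p [ 0.503  -0.2186  0.1408] F [-0.1 -0.9 -1.1] g 0.16 39.99978593084961
travel [-0.0002, 0.0, -0.07] turn [-0.0, -0.0, 0.0]
travel [0.1113, 0.0637, -0.0646] turn [8.03, 10.52, -33.92]
travel [0.1049, 0.1178, 0.0306] turn [7.03, 9.2, -29.68]
travel [0.0271, 0.1403, 0.1135] turn [5.02, 6.57, -21.2]
travel [0.0, 0.0, 0.1205] turn [0.0, 0.0, 0.0]
```

Emit:
{"api": "step_arm", "payload": {"commands": [{"travel":[0,0,-0.02],"turn":[0,0,0]},{"travel":[0,0,-0.045],"turn":[0,0,0]},{"travel":[0,0,-0.07],"turn":[0,0,0]}]}}

```text
time: 11.2
position: [0.4673, -0.2197, 0.2013]
tool_rot: [1.716, 2.098, 0.482]
ft_force: [0.4, -0.5, -0.8]
grip_width: 0.156
grip_force: 40.0
```

Emit:
{"api": "step_arm", "payload": {"commands": [{"travel":[0.022,0.013,-0.013],"turn":[1.6,2.1,-6.8]},{"travel":[0.044,0.026,-0.026],"turn":[3.2,4.2,-13.6]},{"travel":[0.066,0.038,-0.039],"turn":[4.8,6.3,-20.4]},{"travel":[0.088,0.051,-0.052],"turn":[6.4,8.4,-27.1]},{"travel":[0.111,0.064,-0.065],"turn":[8,10.5,-33.9]}]}}

```text
time: 11.7
position: [0.4699, -0.0994, 0.281]
tool_rot: [1.048, 2.676, 0.321]
ft_force: [0.4, 1.0, -1.2]
grip_width: 0.156
grip_force: 40.0
```

Emit:
{"api": "step_arm", "payload": {"commands": [{"travel":[0.021,0.024,0.006],"turn":[1.4,1.8,-5.9]},{"travel":[0.042,0.047,0.012],"turn":[2.8,3.7,-11.9]},{"travel":[0.063,0.071,0.018],"turn":[4.2,5.5,-17.8]},{"travel":[0.084,0.094,0.024],"turn":[5.6,7.4,-23.7]},{"travel":[0.105,0.118,0.031],"turn":[7,9.2,-29.7]}]}}

```text
time: 12.2
position: [0.4804, 0.0614, 0.2701]
tool_rot: [0.333, 3.012, 0.144]
ft_force: [-0.8, 0.2, -0.4]
grip_width: 0.159
grip_force: 40.0
```

Emit:
{"api": "step_arm", "payload": {"commands": [{"travel":[0.006,0.03,0.02],"turn":[1,1.3,-4.2]},{"travel":[0.012,0.06,0.045],"turn":[2,2.6,-8.5]},{"travel":[0.017,0.09,0.07],"turn":[3,3.9,-12.7]},{"travel":[0.022,0.118,0.095],"turn":[4,5.3,-17]},{"travel":[0.027,0.14,0.113],"turn":[5,6.6,-21.2]}]}}

```text
time: 12.7
position: [0.4972, 0.2136, 0.169]
tool_rot: [0.236, -3.131, -0.002]
ft_force: [0.8, -0.0, -0.5]
grip_width: 0.156
grip_force: 40.0
```

Emit:
{"api": "step_arm", "payload": {"commands": [{"travel":[0,0,0],"turn":[0,0,0]},{"travel":[0,0,0],"turn":[0,0,0]},{"travel":[0,0,0],"turn":[0,0,0]}]}}

```text
time: 13.0
position: [0.4982, 0.2104, 0.171]
tool_rot: [-0.226, 3.132, 0.001]
ft_force: [-0.6, 0.1, -0.3]
grip_width: 0.158
grip_force: 40.0
```

Run:
```python
from h import *
plan([([.4973,.2116,.0495],down(188.4))])
```

```text
t 13.0 q [ 0.04  0.17 -0.53  1.79  0.09  1.2   1.19] p [0.4982 0.2104 0.171 ] F [-0.6  0.1 -0.3] g 0.158 39.99952198471874
travel [0.0009, 0.0013, 0.1215] turn [0.03, 0.07, -0.13]
```

Lower, release (fingers are slow, so open while waiting), then rise and go over the middle knob.

Emit:
{"api": "step_arm", "payload": {"commands": [{"travel":[0.001,0.001,0.04],"turn":[0,0,0]},{"travel":[0.001,0.001,0.075],"turn":[0,0,0]},{"travel":[0.001,0.001,0.1],"turn":[0,0,0]},{"travel":[0.001,0.001,0.115],"turn":[0,0,0]},{"travel":[0.001,0.001,0.121],"turn":[0,0,0]}]}}

```text
time: 13.5
position: [0.4965, 0.2112, 0.0489]
tool_rot: [0.227, -3.133, -0.0]
ft_force: [0.3, 0.2, 0.3]
grip_width: 0.156
grip_force: 40.0
```

Emit:
{"api": "step_arm", "payload": {"commands": [{"travel":[0,0,0],"turn":[0,0,0]},{"travel":[0,0,0],"turn":[0,0,0]},{"travel":[0,0,0],"turn":[0,0,0]}]}}

```text
time: 13.8
position: [0.4976, 0.2131, 0.0509]
tool_rot: [-0.23, 3.131, 0.003]
ft_force: [0.3, 0.3, -0.5]
grip_width: 0.16
grip_force: 40.0
```

Run:
```python
from h import *
plan([([.4973,.2116,.0492],down(188.4)),([.4973,.2116,.12],down(188.4)),([.5635,.2218,.12],down(188.4)),([.5635,.2218,.049],down(188.4))])
```

```text
t 13.8 q [ 0.    0.3  -0.52  1.91  0.18  0.97  1.12] p [0.4976 0.2131 0.0509] F [ 0.3  0.3 -0.5] g 0.16 39.9997004494071
travel [0.0005, -0.0014, 0.0017] turn [0.08, 0.16, -0.01]
travel [0.0, 0.0, -0.0708] turn [0.0, 0.0, 0.0]
travel [-0.067, 0.0004, 0.0] turn [0.0, 0.0, 0.0]
travel [0.0, 0.0, 0.071] turn [0.0, 0.0, 0.0]
```

Emit:
{"api": "step_arm", "payload": {"commands": [{"travel":[0,-0.001,0.0015],"turn":[0,0,0]},{"travel":[0,-0.001,0.0015],"turn":[0,0,0]},{"travel":[0,-0.001,0.0015],"turn":[0,0,0]}]}}

```text
time: 14.1
position: [0.4972, 0.2117, 0.0485]
tool_rot: [-0.23, 3.132, 0.002]
ft_force: [0.4, -1.3, 2.1]
grip_width: 0.155
grip_force: 40.0
```

Emit:
{"api": "step_arm", "payload": {"commands": [{"travel":[0,0,0],"turn":[0,0,0]},{"travel":[0,0,0],"turn":[0,0,0]},{"travel":[0,0,0],"turn":[0,0,0]},{"travel":[0,0,0],"turn":[0,0,0]},{"travel":[0,0,0],"turn":[0,0,0]}], "gripper": 0.5}}

```text
time: 14.6
position: [0.4965, 0.2117, 0.0479]
tool_rot: [0.23, -3.133, -0.002]
ft_force: [0.4, -0.7, 0.0]
grip_width: 0.472
grip_force: 0.0
```

Emit:
{"api": "step_arm", "payload": {"commands": [{"travel":[0,0,-0.04],"turn":[0,0,0]},{"travel":[0,0,-0.071],"turn":[0,0,0]},{"travel":[-0.034,0,-0.071],"turn":[0,0,0]},{"travel":[-0.067,0,-0.071],"turn":[0,0,0]},{"travel":[-0.067,0,-0.071],"turn":[0,0,0]}]}}

```text
time: 15.1
position: [0.5666, 0.2209, 0.119]
tool_rot: [-0.226, 3.131, 0.003]
ft_force: [0.1, -0.1, -0.3]
grip_width: 0.502
grip_force: 0.0
```

Emit:
{"api": "step_arm", "payload": {"commands": [{"travel":[0,0,0],"turn":[0,0,0]},{"travel":[0,0,0],"turn":[0,0,0]},{"travel":[0,0,0],"turn":[0,0,0]}]}}

```text
time: 15.4
position: [0.5618, 0.2215, 0.1188]
tool_rot: [0.231, -3.132, -0.001]
ft_force: [0.1, -0.3, -0.2]
grip_width: 0.501
grip_force: 0.0
```

Run:
```python
from h import *
plan([([.5635,.2218,.049],down(188.4))])
```

```text
t 15.4 q [ 0.    0.35 -0.51  1.7   0.18  1.14  1.16] p [0.5618 0.2215 0.1188] F [ 0.1 -0.3 -0.2] g 0.501 0.0
travel [-0.0018, -0.0, 0.0698] turn [0.05, -0.04, 0.05]
```

Emit:
{"api": "step_arm", "payload": {"commands": [{"travel":[-0.001,0,0.03],"turn":[0,0,0]},{"travel":[-0.001,0,0.055],"turn":[0,0,0]},{"travel":[-0.001,0,0.07],"turn":[0,0,0]},{"travel":[-0.001,0,0.07],"turn":[0,0,0]},{"travel":[-0.001,0,0.07],"turn":[0,0,0]}]}}

```text
time: 15.9
position: [0.5639, 0.222, 0.0497]
tool_rot: [-0.231, 3.133, 0.002]
ft_force: [-0.0, 0.3, 0.0]
grip_width: 0.502
grip_force: 0.0
```

Run:
```python
from h import *
plan([([.5634,.2216,.049],down(188.4))])
```

```text
t 15.9 q [-0.02  0.43 -0.49  1.75  0.23  1.02  1.13] p [0.5639 0.222  0.0497] F [-0.   0.3  0. ] g 0.502 0.0
travel [0.0006, -0.0003, 0.0007] turn [0.08, 0.03, 0.02]
```

Emit:
{"api": "step_arm", "payload": {"commands": [{"travel":[0.0005,0,0.0007],"turn":[0,0,0]},{"travel":[0.0005,0,0.0007],"turn":[0,0,0]},{"travel":[0.0005,0,0.0007],"turn":[0,0,0]},{"travel":[0.0005,0,0.0007],"turn":[0,0,0]},{"travel":[0.0005,0,0.0007],"turn":[0,0,0]}], "gripper": 0, "force": 40}}

```text
time: 16.4
position: [0.5635, 0.2215, 0.0485]
tool_rot: [-0.23, 3.133, 0.002]
ft_force: [-0.5, -0.6, 2.4]
grip_width: 0.157
grip_force: 40.0
```

Emit:
{"api": "step_arm", "payload": {"commands": [{"travel":[0,0,0],"turn":[0,0,0]},{"travel":[0,0,0],"turn":[0,0,0]},{"travel":[0,0,0],"turn":[0,0,0]}]}}

```text
time: 16.7
position: [0.5635, 0.2215, 0.0485]
tool_rot: [-0.23, 3.133, 0.002]
ft_force: [1.0, -0.6, 2.1]
grip_width: 0.158
grip_force: 40.0
```

```bash
cat > go.py <<'E'
from h import *
Q,n=onstud(); S=np.array([.537,-.215,.0845]); D=S-Q[:,0]*(-.0017)+Q[:,1]*(-.002)
p,R,s=cur(); A=Ro.from_matrix(R); d=(A.inv()*Ro.from_matrix(Q)).as_rotvec(); f=lambda k:(A*Ro.from_rotvec(d*k)).as_matrix()
plan([([p[0],p[1],.24],R),([.49,.05,.27],f(.4)),([.465,-.11,.24],f(.75)),(D+n*.1,Q)])
E
python3 go.py
```

```text
t 16.7 q [-0.02  0.43 -0.49  1.75  0.23  1.02  1.13] p [0.5635 0.2215 0.0485] F [ 1.  -0.6  2.1] g 0.158 40.00040128827095
travel [-0.0001, 0.0002, -0.1915] turn [0.0, 0.0, 0.0]
travel [0.0978, -0.1589, -0.0302] turn [0.63, -11.98, 2.26]
travel [0.0474, -0.1563, 0.0215] turn [0.55, -10.49, 1.98]
travel [0.015, -0.1102, 0.0699] turn [0.39, -7.49, 1.41]
```

Emit:
{"api": "step_arm", "payload": {"commands": [{"travel":[0,0,-0.03],"turn":[0,0,0]},{"travel":[0,0,-0.07],"turn":[0,0,0]},{"travel":[0,0,-0.115],"turn":[0,0,0]},{"travel":[0,0,-0.155],"turn":[0,0,0]},{"travel":[0,0,-0.191],"turn":[0,0,0]}]}}

```text
time: 17.2
position: [0.5633, 0.2216, 0.2413]
tool_rot: [-0.231, 3.132, 0.002]
ft_force: [1.3, 0.2, -1.0]
grip_width: 0.156
grip_force: 40.0
```

Emit:
{"api": "step_arm", "payload": {"commands": [{"travel":[0.02,-0.032,-0.006],"turn":[0.1,-2.4,0.5]},{"travel":[0.039,-0.064,-0.012],"turn":[0.2,-4.8,0.9]},{"travel":[0.059,-0.095,-0.018],"turn":[0.4,-7.2,1.4]},{"travel":[0.078,-0.127,-0.024],"turn":[0.5,-9.6,1.8]},{"travel":[0.098,-0.159,-0.03],"turn":[0.6,-12,2.3]}]}}

```text
time: 17.7
position: [0.4888, 0.0486, 0.269]
tool_rot: [-0.156, 2.926, 0.009]
ft_force: [0.7, -0.6, -0.4]
grip_width: 0.156
grip_force: 40.0
```

Emit:
{"api": "step_arm", "payload": {"commands": [{"travel":[0.009,-0.031,0.004],"turn":[0.1,-2.1,0.4]},{"travel":[0.019,-0.062,0.008],"turn":[0.2,-4.2,0.8]},{"travel":[0.028,-0.094,0.013],"turn":[0.3,-6.3,1.2]},{"travel":[0.038,-0.125,0.017],"turn":[0.4,-8.4,1.6]},{"travel":[0.047,-0.156,0.021],"turn":[0.5,-10.5,2]}]}}

```text
time: 18.2
position: [0.4693, -0.1124, 0.2368]
tool_rot: [-0.099, 2.751, 0.019]
ft_force: [-0.3, 0.4, -1.5]
grip_width: 0.153
grip_force: 40.0
```

Emit:
{"api": "step_arm", "payload": {"commands": [{"travel":[0.004,-0.028,0.01],"turn":[0.1,-1.9,0.4]},{"travel":[0.008,-0.055,0.025],"turn":[0.2,-3.7,0.7]},{"travel":[0.012,-0.083,0.042],"turn":[0.3,-5.6,1.1]},{"travel":[0.015,-0.11,0.056],"turn":[0.4,-7.5,1.4]},{"travel":[0.015,-0.11,0.062],"turn":[0.4,-7.5,1.4]}]}}

```text
time: 18.7
position: [0.4854, -0.2242, 0.1726]
tool_rot: [-0.05, 2.624, 0.02]
ft_force: [-0.6, -0.1, -0.6]
grip_width: 0.155
grip_force: 40.0
```

Emit:
{"api": "step_arm", "payload": {"commands": [{"travel":[0,0,0],"turn":[0,0,0]},{"travel":[0,0,0],"turn":[0,0,0]},{"travel":[0,0,0],"turn":[0,0,0]}]}}

```text
time: 19.0
position: [0.4881, -0.22, 0.1761]
tool_rot: [-0.062, 2.62, 0.02]
ft_force: [-0.1, -0.5, 0.3]
grip_width: 0.157
grip_force: 40.0
```

```bash
sed -i 's/\.108/.108-.0/' al.py; python3 off.py; python3 al.py b | grep -v '^t'
```

```text
t 19.0 up/y/height mm [  3.3  -2.8 103.8] F in u,y,n [ 0.  -0.5  0.4] torque n -0.04 tilt [-0.2   0.16 -0.04] q [ 0.48 -0.16  0.08  2.19 -0.43  0.72  2.45] grip 0.157
TCP off in tool axes from S axis [  -3.    -2.5 -103.8]
0.4 [53, 59, 65, 73, 78, 73, 46, 19, 10, 9, 11, 11, 11, 16, 38, 68, 93, 106, 103, 96, 75, 38, 8, 19, 40, 50, 55, 56, 55, 56, 54, 54, 55]
0.6 [68, 77, 89, 99, 96, 81, 51, 29, 19, 14, 12, 10, 8, 16, 42, 77, 97, 102, 99, 89, 65, 32, 9, 25, 41, 50, 55, 56, 55, 55, 55, 54, 55]
0.8 [92, 102, 106, 109, 108, 91, 67, 45, 30, 18, 11, 9, 10, 12, 39, 75, 93, 94, 89, 79, 58, 29, 14, 25, 42, 51, 54, 54, 53, 54, 52, 53, 56]
1.0 [107, 109, 112, 112, 110, 99, 82, 67, 44, 21, 8, 10, 9, 10, 35, 69, 85, 85, 81, 71, 53, 25, 7, 24, 42, 50, 55, 54, 52, 54, 53, 54, 55]
side A [379.7 158.5] B [375.5 163.1] across [-0.74 -0.68] stud top/bar [[371.5, 169.0], [368.7, 172.0]]
0.4 [122, 122, 126, 126, 126, 125, 126, 124, 106, 73, 48, 43, 46, 46, 46, 47, 46, 47, 44, 43, 49, 86, 152, 198, 210, 211, 210, 211, 211, 210, 209, 212, 212]
0.6 [122, 123, 122, 122, 124, 126, 127, 125, 109, 77, 49, 46, 44, 45, 46, 46, 52, 51, 51, 44, 48, 78, 147, 193, 211, 212, 211, 212, 210, 211, 214, 211, 211]
0.8 [125, 124, 121, 125, 124, 126, 124, 123, 112, 86, 53, 43, 42, 46, 48, 52, 48, 46, 48, 48, 47, 71, 125, 179, 206, 213, 209, 211, 210, 210, 211, 212, 211]
1.0 [152, 134, 126, 120, 124, 124, 123, 126, 122, 100, 57, 47, 43, 46, 50, 49, 47, 46, 52, 48, 45, 63, 111, 173, 205, 210, 210, 209, 211, 211, 211, 211, 210]
```

Emit:
{"api": "step_arm", "payload": {"commands": [{"travel":[0.004,0.0002,0.008],"turn":[0,0,0]},{"travel":[0.004,0.0002,0.016],"turn":[0,0,0]},{"travel":[0.004,0.0002,0.022],"turn":[0,0,0]},{"travel":[0.004,0.0002,0.022],"turn":[0,0,0]},{"travel":[0.004,0.0002,0.022],"turn":[0,0,0]}]}}

```text
time: 19.6
position: [0.4949, -0.2203, 0.1536]
tool_rot: [-0.059, 2.622, 0.021]
ft_force: [-0.2, -0.1, -0.8]
grip_width: 0.156
grip_force: 40.0
```

```bash
python3 off.py
```

```text
t 19.6 up/y/height mm [-2.1 -3.3 81. ] F in u,y,n [-0.5 -0.1 -0.6] torque n -0.02 tilt [-0.2   0.25  0.08] q [ 0.47 -0.12  0.08  2.2  -0.45  0.67  2.47] grip 0.156
```

Emit:
{"api": "step_arm", "payload": {"commands": [{"travel":[-0.001,0.0008,0.003],"turn":[0.2,-0.2,0]},{"travel":[-0.001,0.0008,0.006],"turn":[0.2,-0.2,0]},{"travel":[-0.001,0.0008,0.009],"turn":[0.2,-0.2,0]},{"travel":[-0.001,0.0008,0.009],"turn":[0.2,-0.2,0]},{"travel":[-0.001,0.0008,0.009],"turn":[0.2,-0.2,0]}]}}

```text
time: 20.1
position: [0.5002, -0.2193, 0.1467]
tool_rot: [-0.057, 2.618, 0.016]
ft_force: [-0.1, -0.7, -2.0]
grip_width: 0.158
grip_force: 40.0
```

```bash
python3 off.py
```

```text
t 20.1 up/y/height mm [-0.9 -2.6 72.3] F in u,y,n [-1.1 -0.7 -1.7] torque n -0.05 tilt [0.01 0.02 0.09] q [ 0.46 -0.11  0.08  2.21 -0.46  0.64  2.48] grip 0.158
```

Emit:
{"api": "step_arm", "payload": {"commands": [{"travel":[0,0.0002,0.003],"turn":[0,0,0]},{"travel":[0,0.0002,0.006],"turn":[0,0,0]},{"travel":[0,0.0002,0.009],"turn":[0,0,0]},{"travel":[0,0.0002,0.011],"turn":[0,0,0]},{"travel":[0,0.0002,0.011],"turn":[0,0,0]}]}}

```text
time: 20.6
position: [0.5056, -0.2187, 0.1367]
tool_rot: [-0.058, 2.618, 0.017]
ft_force: [-0.9, -1.2, -0.9]
grip_width: 0.157
grip_force: 40.0
```

```bash
python3 off.py
```

```text
t 20.6 up/y/height mm [-1.2 -2.2 61. ] F in u,y,n [-1.3 -1.1 -0.3] torque n -0.05 tilt [-0.01  0.06  0.08] q [ 0.46 -0.08  0.08  2.21 -0.48  0.62  2.49] grip 0.157
```

Emit:
{"api": "step_arm", "payload": {"commands": [{"travel":[0,0,0.002],"turn":[0,0,0]},{"travel":[0,0,0.004],"turn":[0,0,0]},{"travel":[0,0,0.005],"turn":[0,0,0]},{"travel":[0,0,0.005],"turn":[0,0,0]}]}}

```text
time: 21.0
position: [0.5082, -0.2189, 0.1331]
tool_rot: [-0.057, 2.618, 0.016]
ft_force: [-1.9, 0.8, 1.6]
grip_width: 0.16
grip_force: 40.0
```

Emit:
{"api": "step_arm", "payload": {"commands": [{"travel":[0,0,0.0005],"turn":[0,0,8]},{"travel":[0,0,0.001],"turn":[0,0,16]},{"travel":[0,0,0.0015],"turn":[0,0,24]},{"travel":[0,0,0.002],"turn":[0,0,32]},{"travel":[0,0,0.002],"turn":[0,0,40]}]}}

```text
time: 21.5
position: [0.5089, -0.2186, 0.1311]
tool_rot: [0.856, 2.501, 0.259]
ft_force: [-3.0, 1.5, 1.6]
grip_width: 0.158
grip_force: 40.0
```

```bash
python3 off.py
```

```text
t 21.5 up/y/height mm [-1.1 -2.3 54.5] F in u,y,n [-1.7  1.6  2.8] torque n 0.08 tilt [1.000e-02 4.000e-02 4.041e+01] q [ 0.49 -0.07  0.04  2.21 -0.49  0.61  1.8 ] grip 0.158
```

Emit:
{"api": "step_arm", "payload": {"commands": [{"travel":[0,0,0.0005],"turn":[0,0,8]},{"travel":[0,0,0.001],"turn":[0,0,16]},{"travel":[0,0,0.001],"turn":[0,0,24]},{"travel":[0,0,0.001],"turn":[0,0,33]},{"travel":[0,0,0.001],"turn":[0,0,41]}]}}

```text
time: 22.0
position: [0.5094, -0.2186, 0.1304]
tool_rot: [1.722, 2.095, 0.486]
ft_force: [-2.4, 1.1, 2.4]
grip_width: 0.161
grip_force: 40.0
```

```bash
python3 off.py
```

```text
t 22.0 up/y/height mm [-1.  -2.4 53.6] F in u,y,n [-0.9  1.2  3.2] torque n 0.04 tilt [2.000e-02 2.000e-02 8.143e+01] q [ 0.52 -0.06  0.01  2.21 -0.5   0.61  1.08] grip 0.161
```

Emit:
{"api": "step_arm", "payload": {"commands": [{"travel":[0,0,-0.001],"turn":[0,0,4]},{"travel":[0,0,-0.002],"turn":[0,0,4]},{"travel":[0,0,-0.003],"turn":[0,0,4]},{"travel":[0,0,-0.003],"turn":[0,0,4]}]}}

```text
time: 22.4
position: [0.5087, -0.2185, 0.1314]
tool_rot: [1.791, 2.046, 0.503]
ft_force: [13.9, -2.6, -15.9]
grip_width: 0.158
grip_force: 40.0
```

```bash
python3 off.py
```

```text
t 22.4 up/y/height mm [-1.2 -2.2 54.8] F in u,y,n [  4.   -3.3 -20.6] torque n -0.05 tilt [ 7.0e-02 -3.0e-02  8.5e+01] q [ 0.53 -0.07  0.    2.21 -0.5   0.61  1.02] grip 0.158
```

Emit:
{"api": "step_arm", "payload": {"commands": [{"travel":[0,0,0.001],"turn":[0,0,2]},{"travel":[0,0,0.002],"turn":[0,0,4]},{"travel":[0,0,0.0025],"turn":[0,0,4]},{"travel":[0,0,0.0025],"turn":[0,0,4]}]}}

```text
time: 22.8
position: [0.5092, -0.2185, 0.1307]
tool_rot: [1.868, 1.99, 0.524]
ft_force: [-3.2, 1.2, 2.6]
grip_width: 0.158
grip_force: 40.0
```

```bash
python3 off.py
```

```text
t 22.8 up/y/height mm [-1.1 -2.2 54. ] F in u,y,n [-1.4  1.3  3.9] torque n 0.05 tilt [2.000e-02 4.000e-02 8.899e+01] q [ 0.53 -0.06  0.    2.21 -0.5   0.61  0.95] grip 0.158
```

Release and back off.

Emit:
{"api": "step_arm", "payload": {"commands": [{"travel":[0,0,0],"turn":[0,0,0]},{"travel":[0,0,0],"turn":[0,0,0]},{"travel":[0,0,0],"turn":[0,0,0]},{"travel":[0,0,0],"turn":[0,0,0]},{"travel":[0,0,0],"turn":[0,0,0]}], "gripper": 0.6}}

```text
time: 23.3
position: [0.5095, -0.2188, 0.1308]
tool_rot: [1.869, 1.988, 0.524]
ft_force: [0.2, 0.1, 0.2]
grip_width: 0.526
grip_force: 0.0
```

Emit:
{"api": "step_arm", "payload": {"commands": [{"travel":[0,0,-0.01],"turn":[0,0,0]},{"travel":[0,0,-0.03],"turn":[0,0,0]},{"travel":[0,0,-0.06],"turn":[0,0,0]},{"travel":[0,0,-0.09],"turn":[0,0,0]},{"travel":[0,0,-0.12],"turn":[0,0,0]}]}}

```text
time: 23.8
position: [0.4485, -0.2214, 0.2363]
tool_rot: [1.869, 1.987, 0.524]
ft_force: [0.1, -0.4, 1.1]
grip_width: 0.6
grip_force: 0.0
```

```bash
python3 off.py
python3 - <<'E'
from h import *
V=[]
for c,(x,y) in(('top',(393,235)),('side',(370,170))):
    im=ctrl.get_image(c); cv2.imwrite(f"pics/{c}f.png",cv2.cvtColor(im,cv2.COLOR_RGB2BGR)); V.append(cv2.resize(im[y-50:y+50,x-50:x+50],(400,400),interpolation=cv2.INTER_CUBIC))
cv2.imwrite('pics/f.png',cv2.cvtColor(np.hstack(V),cv2.COLOR_RGB2BGR))
E
```

```text
t 23.8 up/y/height mm [ -0.9  -2.4 175.8] F in u,y,n [ 0.6 -0.4  0.9] torque n 0.02 tilt [ 4.000e-02 -4.000e-02  8.908e+01] q [ 0.59 -0.3   0.03  2.17 -0.4   0.88  0.88] grip 0.6
```

View pics/f.png

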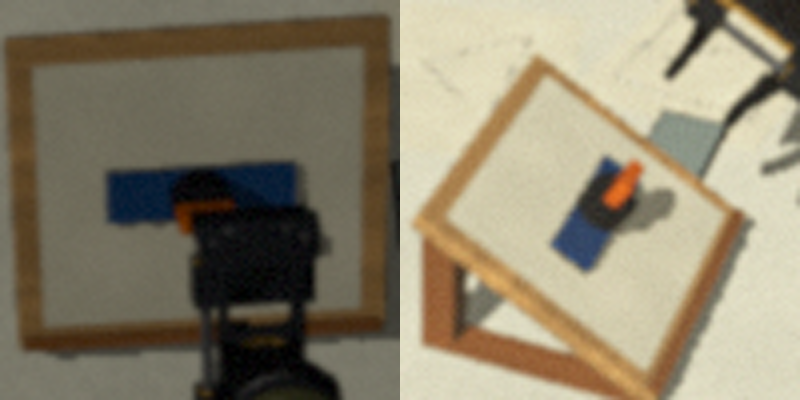

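View pics/sidef.png

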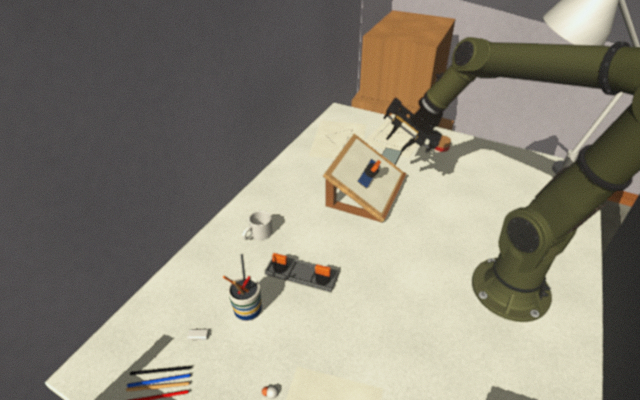

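The knob stands on the stud at about (370,170) in the side view, with its grip bar along the blue clamp bar. The other two knobs stand in the tray, and the mug, cup and phone have not moved. Joint 2 is near its limit, so I'll ease off slightly and then hand in.

Emit:
{"api": "step_arm", "payload": {"commands": [{"travel":[0,0,0.01],"turn":[0,0,0]},{"travel":[0,0,0.02],"turn":[0,0,0]},{"travel":[0,0,0.02],"turn":[0,0,0]},{"travel":[0,0,0.02],"turn":[0,0,0]}]}}

```text
time: 24.3
position: [0.4592, -0.2201, 0.2152]
tool_rot: [1.872, 1.991, 0.524]
ft_force: [0.4, -0.1, 0.0]
grip_width: 0.603
grip_force: 0.0
```

```bash
python3 off.py; python3 -c "
from bench import ctrl
print(ctrl.close_job())"
```

```text
t 24.3 up/y/height mm [ -2.1  -1.5 152.2] F in u,y,n [ 0.4 -0.1 -0.2] torque n 0.01 tilt [6.000e-02 2.400e-01 8.909e+01] q [ 0.58 -0.26  0.02  2.18 -0.41  0.83  0.89] grip 0.603
the job is handed in; nothing more can be done
None
```

The middle knob fits: it is turned about 89° clockwise on the stud, resisted a 20 N pull, and was still seated after I let go; the too-wide knob is back in its compartment, the third was never tried, and the job is handed in at 24.3 s.

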